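# Pump the ratchet clamp to press a model chimney against its gable

### The job

Take hold of the handle of the ratchet clamp on the workbench and pump it back and forth in full strokes, so that the jaw creeps forward tooth by tooth until it has pushed the little plaster chimney upright and flush against the model's gable wall and the sprung rubber pad is clearly squeezed in. Stop pumping then, before the pad is driven all the way back, and let go of the handle. Move the jaw and chimney only by pumping; do not push them by hand.

Things in the scene. Friction and masses are not known exactly. Their poses are not given: they have to be found in the camera images.
- lever_pivot (a point): Pivot of the clamp's pump lever, fixed, 28 mm above the table, over the long centre line of the clamp's plywood bed (440 x 160 x 15 mm, screwed down), 60 mm from the bed's middle. Its axes are the clamp's: x level along the bed from lever to gable wall (the way the jaw advances), y across the bed (the pivot's axis), z up.
- handle (a point): Middle of the black grip of the upright pump lever, 165 mm from the pivot, about 193 mm above the table. The grip is 20 mm thick across the bed (pinch it there, along the clamp's y), 26 mm along the bed, 70 mm tall (130 to 200 mm from the pivot); nothing stands above it. Its axes turn with the lever: z up along the lever.
- lever (a joint): Lever angle in rad: 0 leans back 0.20 from upright, away from the gable; 0.40 leans 0.20 forward, towards it; firm stops at both, stays where left. The handle moves 66 mm between them and needs 3 to 10 N. Swung forward past 0.36 it advances the jaw one 10 mm tooth (the first stroke may give less) and a second pawl holds it; swung back below 0.04 it takes the next tooth.
- jaw: Toothed steel rack with the jaw's head (dark steel block 16 x 50 x 55 mm); origin at the head's centre. Slides along the clamp's x towards the gable: up to 16 mm as the lever swings forward, then up to 6 mm of play back until the second pawl catches, so one 10 mm tooth a stroke. To be moved by the lever only. About 4 to 7 strokes are needed.
- pad_face (a point): Centre of the front face of the rubber pad (44 x 44 mm), which stands on a spring in front of the jaw's head, 42 mm ahead of the head's centre when not squeezed. It touches the chimney's near face and pushes it.
- pad (a joint): How far the sprung pad is pushed back towards the jaw's head, in m: 0 free, 0.026 fully back (bottomed: too much). Spring 0.6 N per mm. With the lever back it reads below 2 mm until the first tooth that clamps the chimney against the wall, then 6 to 8 mm (10 to 14 mm while the lever is forward), at the next tooth 15 to 17 mm (17 to 24 mm).
- chimney: The loose plaster chimney, standing on the clamp's bed between pad and gable: 45 mm along the clamp's x, 60 mm wide, 124 mm tall with two small terracotta pots on top. Origin at the centre of its underside, 15 mm above the table; z up. At the start it stands 8 to 22 mm off the gable, up to 6 degrees askew.
- wall_face (a point): A point on the flat near face of the fixed plaster gable wall, on the clamp's centre line, 60 mm above the table; axes as the clamp's (x points into the wall). With the chimney flush, the chimney's origin is 22.5 mm in front of this face.
Not all that is in view belongs to the job. What is shaped like the chimney but pink or yellow is not meant.

How it is judged:
By the outcome, as a careful person would: the job done as asked, in the order asked, and still so for the second after the job is handed in, with the robot touching nothing.
It also fails if it takes over 51 s, if anything falls off the work surface, if the arm or the gripper's body presses on something with over 40 N, if the wrist force passes 120 N, or if a joint passes its speed limit or range.

### The arm

A 6-joint arm with a two-finger parallel gripper is mounted at the origin on the work surface. World frame = base frame: x ahead of the robot, y to its left, z up, the work surface at z = 0. Lengths are in m, angles in rad, forces in N, time in s.
With the tool pointing down it reaches from about 0.35 to 0.975 m from the base axis. Payload 4.9 kg.
Tool frame: the origin (TCP) lies at the very end of the fingers, on their centre line; the grasp point (between the pads) lies 19 mm behind it; x points along the fingers, y is the direction in which the jaws open and shut, and the axes are right-handed (so a half turn about x gives the same grasp; the last joint's range is limited). The gripper opens to 85 mm and grips with 20 to 120 N. Pads are 22 mm wide; open, the fingers measure 114 mm over their backs; the gripper's body (76 mm by 85 mm) begins 54 mm behind the grasp point. The pads swing forward as they close: fully open they stand 13 mm farther back than shut.
Start: joints at [-1.342, 0.053, 1.613, -0, 1.476, -0.119], TCP at [0.213, -0.588, 0.231] pointing down, gripper open.
Joint ranges: [-3.01, 3.01], [-1.01, 2.22], [0.06, 2.58], [-1.02, 4.17], [0.09, 2.62], [-3.14, 3.14]. Speed limits (rad/s): [2.57, 2.57, 3.14, 3.14, 3.14, 3.14].

### API

Orientations are given as a unit quaternion [w, x, y, z].
In Python, from plant import manip gives the robot as it stands.
- The arm moves only by the tool play_rows, never from a script. Its argument "plan" is a list of rows, each a list of 5 numbers: the shift along the tool's x, y, z in mm, then the turn about the tool's x in rad, then the closure, from -1 (fully open) to 1 (shut). A call has 1 to 8 rows; each row is the pose to reach, as a shift and turn from the pose commanded when the call began, along the tool's axes at that moment; what a row does not reach only later rows make up. A row lasts 1/8 s, in which the tool goes at most 62.5 mm and 10.7 degrees, less where a joint would pass 70% of its speed; a pose out of reach is approached as far as the arm can. A call with a gripper value outside its range is refused whole. The fingers move at their own pace and stop on an object; the grip force is fixed at half the most. Time passes only in rows, so rows that repeat a pose let the fingers close. It gives the time, the measured TCP pose, the force and the opening at its end, in the units of the state.
- manip.state(): the state, without advancing time (a new reading comes with each control period).
- manip.grab_frame(name): name is "side" or "top"; returns a dict with "img" (384x512x3 uint8, red, green, blue), "range_z" (384x512 float32, m along the optical axis (not along the pixel's ray), 0 where there is no reading), "fx", "fy", "cx", "cy" (pixels), "k1" (the pictures are not rectified: a ray, as slopes to the right and down, at radius r is drawn at 1 + k1 r^2 times it, then the intrinsics apply), "origin" and "rotation" of the camera in the world. Camera axes: x right, y up, looking along -z (the intrinsics and any distortion apply to the point x, -y, -z); pixel columns grow to the right and rows downward; lengths in m; the calibration is good to about 2 mm. A picture is of the moment at which its call begins.
- manip.job_done(): hands the job in, once; it reports no verdict.
The state is a dict: "time": time; "joint_pos": joint angles; "joint_vel": joint speeds; "joint_efforts": joint torques, N m; "tool_pos": TCP position; "tool_rot": TCP orientation; "contact_force": force on the tool from outside, world axes, zero at the start; "ft_torque": the same for the moment, N m; "gripper_width": opening from 0.0 (shut) to 1.0 (fully open).
Only numpy, scipy, OpenCV 4.12 (cv2) and the standard library are available. Lean on these libraries where they do the work, as an engineer would, in place of code of your own. Each camera call takes 0.05 s, during which the arm holds its last target. There are 200 camera calls.

## Working session

There is one attempt and no reset: what is moved stays moved. The work goes in short steps, Python scripts to look and compute and a tool call to move; the robot and the scene stay as the last step left them, time stands still between calls to the robot, and variables do not carry over. Pictures are saved under pics/ and viewed, about 8 in all and at most 12, crops included, and the job is handed in when it is done.

Besides the shell and the picture viewer there is one more tool, called after "Request:" by a JSON object that holds its "method" and its "body". play_rows: Moves the arm, as the interface text tells. Its arguments: {"type":"object","properties":{"plan":{"type":"array"}},"required":["plan"]}

```bash
mkdir -p pics; ls; cat > h.py <<'E'
import numpy as np, cv2
from plant import manip
def grab(n,save=None):
    f=manip.grab_frame(n)
    if save: cv2.imwrite('pics/'+save,f['img'][...,::-1])
    return f
def cloud(f):
    H,W=f['range_z'].shape
    u,v=np.meshgrid(np.arange(W),np.arange(H))
    K=np.array([[f['fx'],0,f['cx']],[0,f['fy'],f['cy']],[0,0,1.]])
    p=cv2.undistortPoints(np.stack([u,v],-1).reshape(-1,1,2).astype(np.float64),K,np.array([f['k1'],0,0,0.])).reshape(H,W,2)
    z=f['range_z']
    c=np.stack([p[...,0]*z,-p[...,1]*z,-z],-1)
    R=np.array(f['rotation']); 
    w=c@R.T+np.array(f['origin'])
    w[z==0]=np.nan
    return w
E
python3 - <<'E'
from h import *
for n in('side','top'):
    f=grab(n,n+'0.png'); w=cloud(f); np.save(n+'0.npy',w)
    print(n,f['origin'],np.array(f['rotation']).shape,f['k1'])
    for r in range(40,384,60): print([tuple(np.round(w[r,c],2)) for c in range(40,512,90)])
print(manip.state())
E
```

```text
picsTraceback (most recent call last):
  File "<stdin>", line 3, in <module>
  File "h.py", line 15, in cloud
    w=c@R.T+np.array(f['origin'])
      ~^~~~
ValueError: matmul: Input operand 1 has a mismatch in its core dimension 0, with gufunc signature (n?,k),(k,m?)->(n?,m?) (size 4 is different from 3)
```

View pics/side0.png

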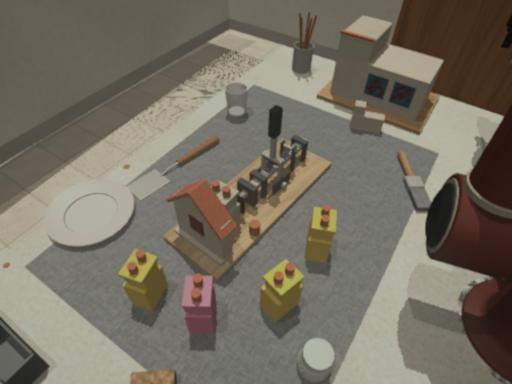

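The side view shows the clamp bed running from about (320,165) to (200,245), with the black grip at (275,122). The gable house is at (205,220) and the grey chimney with its pots is near (220,190). The pink and yellow ones are decoys. The rotation comes as a quaternion, so I'll fix that in the helper.

```bash
sed -i "s/R=np.array(f\['rotation'\]); /q=np.array(f['rotation']); R=Rotation.from_quat(q[[1,2,3,0]]).as_matrix()/; 1i from scipy.spatial.transform import Rotation" h.py
python3 - <<'E'
from h import *
ims=[]
for n in('side','top'):
    f=grab(n,n+'0.png'); w=cloud(f); np.save(n+'0.npy',w)
    print(n,f['origin'],f['rotation'])
    for r in range(40,384,80): print([tuple(np.round(w[r,c],2).tolist()) for c in range(40,512,90)])
    if n=='side':
        print('grip',w[105:140:5,275].round(3).tolist())
        cr=f['img'][100:290,150:350,::-1]
        cv2.imwrite('pics/crop0.png',cv2.resize(cr,None,fx=3,fy=3,interpolation=cv2.INTER_CUBIC))
print(manip.state())
E
```

```text
side [0.29245345 0.48580841 0.63844338] [-0.27308779 -0.09784873  0.34895441  0.89111139]
[(2.31, -0.47, -0.22), (2.32, -1.07, -0.44), (2.23, -1.96, -0.75), (1.49, -2.22, -0.65), (0.61, -1.27, -0.07), (0.26, -1.28, 0.03)]
[(2.32, -0.28, -0.64), (1.99, -0.67, -0.75), (0.85, -0.2, 0.0), (0.63, -0.36, 0.0), (0.4, -0.5, 0.01), (0.16, -0.7, -0.0)]
[(1.87, 0.08, -0.75), (0.82, 0.18, 0.02), (0.59, 0.14, 0.12), (0.48, -0.07, 0.0), (0.3, -0.19, 0.0), (0.2, 0.08, 0.32)]
[(0.82, 0.43, 0.0), (0.63, 0.35, 0.08), (0.53, 0.22, 0.0), (0.38, 0.12, -0.0), (0.23, 0.02, 0.0), (0.07, -0.07, 0.01)]
[(0.67, 0.52, 0.03), (0.56, 0.43, 0.0), (0.44, 0.35, 0.0), (0.31, 0.28, 0.06), (0.18, 0.17, 0.0), (0.04, 0.09, 0.01)]
grip [[0.592, -0.061, 0.228], [0.583, -0.046, 0.228], [0.579, -0.041, 0.221], [0.578, -0.041, 0.209], [0.577, -0.041, 0.197], [0.578, -0.044, 0.182], [0.576, -0.043, 0.17]]
top [0.37887827 0.13272287 0.92011851] [-0.69656177 -0.06161517  0.05245099  0.71291947]
[(0.88, 0.59, 0.0), (0.88, 0.4, 0.0), (0.87, 0.21, 0.01), (0.87, 0.02, 0.0), (0.86, -0.17, 0.0), (0.86, -0.36, -0.0)]
[(0.7, 0.58, 0.01)
[... 467 characters left out ...]
: 0.15, 'joint_pos': array([-1.34198027e+00,  5.32356963e-02,  1.61396820e+00, -4.18179359e-06,
        1.47597609e+00, -1.18992660e-01]), 'joint_vel': array([-6.47873386e-04, -1.96113743e-05, -4.20952458e-03, -1.80079194e-03,
       -3.90492589e-04,  6.17945008e-04]), 'joint_efforts': array([ 1.09974455e-03, -3.94240594e+01, -3.70720375e+01, -3.76061269e-05,
        4.64340366e-03,  1.76889705e-05]), 'tool_pos': array([ 0.21291911, -0.58710859,  0.23033273]), 'tool_rot': array([-0.12178989, -0.69640877, -0.12291045,  0.69647331]), 'contact_force': array([-0.34629093, -0.43407215, -0.3311673 ]), 'ft_torque': array([-0.01102028, -0.00700021, -0.0440315 ]), 'gripper_width': 0.9985898427467106}
```

View pics/crop0.png

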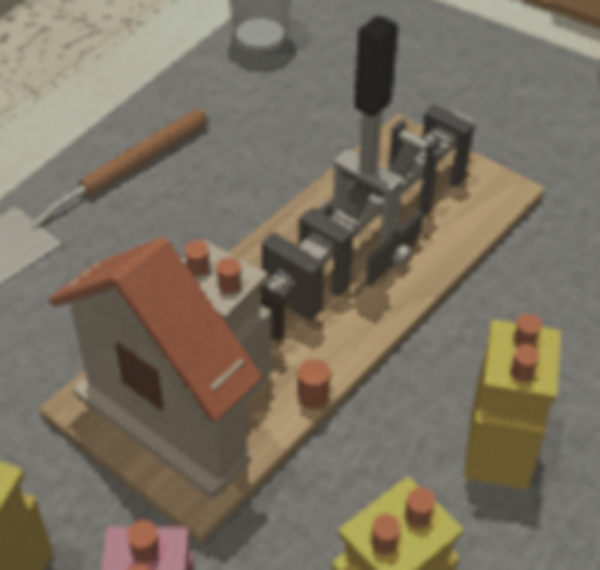

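View pics/top0.png

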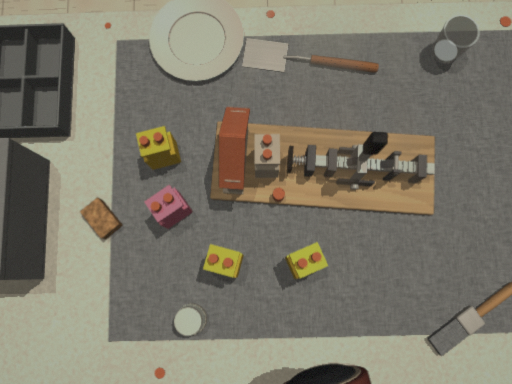

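The top view shows the bed from (213,123) to (435,213), with the clamp's x axis pointing left in the image (world +y). The grip is at (376,140), the chimney with two pots at (266,152) and the gable roof at (234,148). The crop confirms the grey chimney on the bed, between pad and gable, is the one meant. Next I'll measure the bed and the grip.

```bash
python3 - <<'E'
from h import *
I={n:cv2.imread(f'pics/{n}0.png').astype(int) for n in('side','top')}
w=np.load('top0.npy');im=I['top']
b,g,r=im[...,0],im[...,1],im[...,2]
m=(r-b>35)&(abs(w[...,2]-.015)<.008)
m=cv2.morphologyEx(m.astype(np.uint8),cv2.MORPH_OPEN,np.ones((3,3)))
n,l,s,c=cv2.connectedComponentsWithStats(m)
yy,xx=np.mgrid[:384,:512]
m=(m>0)&(xx>205)&(xx<442)&(yy>118)&(yy<220)
P=w[m][:,:2]*1000
rc=cv2.minAreaRect(P.astype(np.float32)); print('bed',rc,cv2.boxPoints(rc).round(1).tolist())
for n in I:
    w=np.load(n+'0.npy');im=I[n]
    m=(im.max(-1)<60)&(w[...,2]>.14)&(w[...,2]<.25)&(abs(w[...,0]-.57)<.06)&(abs(w[...,1]+.05)<.07)
    Q=w[m]*1000
    print(n,len(Q),np.percentile(Q,[2,25,50,75,98],axis=0).round(1).tolist())
    for z0 in range(150,240,10):
        S=Q[abs(Q[:,2]-z0)<5]
        if len(S)>3: print(z0,len(S),S.mean(0).round(1),S.min(0).round(1),S.max(0).round(1))
E
```

```text
bed ((589.06005859375, 2.9550323486328125), (439.4395751953125, 160.82708740234375), 84.49666595458984) [[487.8999938964844, -208.0], [648.0, -223.5], [690.2000122070312, 214.0], [530.0999755859375, 229.39999389648438]]
side 347 [[574.5, -59.4, 164.5], [575.9, -50.3, 183.1], [579.5, -43.0, 201.6], [585.7, -41.5, 219.5], [591.5, -39.9, 229.2]]
160 12 [581.6 -42.7 163.6] [576.  -51.5 160.8] [590.  -40.4 164.9]
170 40 [580.6 -45.1 170.6] [573.5 -57.1 165.1] [591.4 -40.2 175. ]
180 43 [580.  -45.9 180.2] [574.3 -59.9 175.1] [591.5 -39.4 185. ]
190 48 [580.7 -45.4 190.2] [574.4 -60.5 185.2] [592.6 -39.3 194.9]
200 45 [581.2 -44.9 200.1] [574.8 -57.8 195.1] [592.9 -39.4 204.8]
210 51 [580.9 -45.6 210. ] [574.2 -59.4 205. ] [593.  -39.1 214.9]
220 50 [580.  -45.5 220.4] [573.9 -58.2 215.1] [591.5 -39.8 225. ]
230 58 [582.9 -49.7 227.8] [575.3 -61.7 225.2] [591.6 -40.5 230.1]
top 409 [[572.5, -63.8, 164.8], [573.9, -57.0, 193.8], [577.4, -50.2, 220.2], [584.0, -43.5, 226.8], [591.3, -41.7, 229.2]]
160 8 [573.9 -50.  163.6] [573.4 -57.4 162.7] [575.6 -42.6 164.6]
170 31 [577.4 -47.3 170.7] [572.5 -61.7 165.6] [590.  -41.8 174.6]
180 33 [576.8 -48.3 180. ] [572.4 -62.1 175.2] [589.3 -41.5 185. ]
190 32 [576.  -49.2 189.7] [572.2 -62.1 185.2] [588.3 -41.7 194.3]
200 42 [576.8 -48.7 200. ] [572.5 -62.3 195. ] [589.7 -41.3 204.9]
210 37 [576.5 -48.6 210.3] [572.3 -62.5 205.3] [588.9 -41.3 214.8]
220 48 [577.8 -50.1 220.5] [571.9 -63.9 215.1] [592.8 -41.2 225. ]
230 177 [582.3 -53.5 227.2] [572.8 -65.1 225. ] [592.2 -41.6 230.5]
```

```bash
cat >> h.py <<'E'
D=np.array([.096,.9954]); D/=np.linalg.norm(D); Y=np.array([-D[1],D[0]])
MID=np.array([.589,.003]); PIV=MID-.06*D
def toolR(s): 
    q=s['tool_rot']; return Rotation.from_quat(q[[1,2,3,0]]).as_matrix()
def clamp(w):
    d=w[...,:2]-PIV
    return np.stack([d@D,d@Y,w[...,2]],-1)*1000   # mm, x along clamp from pivot
def delta(target,s=None):
    s=s or manip.state(); return toolR(s).T@(np.array(target)-s['tool_pos'])*1000
E
python3 - <<'E'
from h import *
s=manip.state(); R=toolR(s); print(R.round(3)); print('piv',PIV)
for sg in(1,-1):
    y=sg*np.r_[Y,0]; v=R.T@y; print('turn',sg,np.arctan2(v[2],v[1]))
for t in([.583,-.053,.300],[.583,-.053,.174]): print(delta(t).round(1))
w=np.load('side0.npy').reshape(-1,3); w=w[~np.isnan(w).any(1)]
w=w[(w[:,2]>.1)&(w[:,2]<.5)]
a=s['tool_pos'][:2]; b=np.array([.583,-.053]); u=(b-a)/np.linalg.norm(b-a); n=np.array([-u[1],u[0]])
t=(w[:,:2]-a)@u; o=(w[:,:2]-a)@n
for k in range(-1,8):
    m=(t>k*.1)&(t<k*.1+.1)&(abs(o)<.2)
    if m.any(): print(k,m.sum(),w[m].max(0).round(2),w[m].min(0).round(2),o[m].min().round(2),o[m].max().round(2))
# clamp profile, top view
c=clamp(np.load('top0.npy')).reshape(-1,3); c=c[~np.isnan(c).any(1)]
for x in range(-20,200,4):
    m=(abs(c[:,0]-x-2)<2)&(abs(c[:,1])<35)&(c[:,2]>20)
    if m.any(): print(x,m.sum(),np.percentile(c[m][:,2],[50,95]).round(0), c[m][:,1].min().round(),c[m][:,1].max().round())
E
```

```text
[[-0.     0.341 -0.94 ]
 [ 0.002 -0.94  -0.341]
 [-1.    -0.002 -0.   ]]
piv [ 0.58324011 -0.05672289]
turn 1 2.014751332793004
turn -1 -1.1268413207967896
[ -69.  -376.1 -530. ]
[  57.  -375.9 -530. ]
-1 206 [ 0.25 -0.61  0.32] [ 0.22 -0.65  0.24] -0.07 -0.03
0 299 [ 0.43 -0.53  0.26] [ 0.21 -0.69  0.1 ] -0.2 0.03
1 1077 [ 0.49 -0.51  0.15] [ 0.36 -0.62  0.1 ] -0.2 -0.08
2 260 [ 0.51 -0.51  0.15] [ 0.45 -0.53  0.1 ] -0.2 -0.16
6 728 [0.6  0.06 0.23] [ 0.39 -0.07  0.1 ] -0.01 0.2
7 255 [0.63 0.16 0.14] [0.53 0.09 0.1 ] 0.05 0.17
-20 39 [61. 63.] -8.0 34.0
-16 12 [45. 56.] 3.0 35.0
-12 39 [201. 228.] -7.0 35.0
-8 117 [165. 228.] -10.0 35.0
-4 124 [153. 228.] -21.0 34.0
0 153 [100. 228.] -24.0 35.0
4 195 [ 99. 228.] -33.0 35.0
8 211 [ 95. 228.] -33.0 35.0
12 172 [182. 227.] -32.0 34.0
16 55 [59. 70.] -32.0 35.0
20 54 [58. 67.] -34.0 35.0
24 51 [48. 66.] -34.0 35.0
28 50 [51. 63.] -32.0 35.0
32 53 [49. 65.] -33.0 34.0
36 26 [64. 66.] -9.0 11.0
40 16 [63. 77.] -19.0 21.0
44 62 [76. 78.] -20.0 22.0
48 61 [76. 78.] -19.0 22.0
52 61 [76. 78.] -19.0 22.0
56 95 [71. 78.] -19.0 22.0
60 23 [62.
[... 186 characters left out ...]
1.] -24.0 26.0
92 70 [78. 80.] -23.0 26.0
96 104 [74. 80.] -23.0 26.0
100 16 [60. 65.] -35.0 9.0
104 16 [59. 64.] -4.0 9.0
108 13 [59. 61.] -7.0 9.0
112 17 [61. 63.] -5.0 6.0
116 16 [60. 62.] -8.0 8.0
120 14 [57. 62.] -7.0 8.0
124 37 [73. 76.] -21.0 22.0
128 60 [73. 76.] -21.0 23.0
132 41 [71. 75.] -20.0 22.0
148 29 [ 87. 122.] 3.0 29.0
152 95 [119. 122.] -28.0 30.0
156 95 [120. 122.] -27.0 30.0
160 99 [119. 122.] -27.0 31.0
164 93 [120. 139.] -27.0 31.0
168 98 [121. 140.] -27.0 31.0
172 100 [127. 140.] -27.0 32.0
176 101 [122. 139.] -27.0 32.0
180 94 [120. 137.] -26.0 32.0
184 100 [119. 122.] -25.0 33.0
188 94 [119. 122.] -25.0 33.0
192 78 [120. 122.] -24.0 33.0
196 21 [120. 122.] -24.0 6.0
```

The grip is at clamp (2,1,193) mm and the lever is nearly upright. The way there is clear above z=0.26, so I'll approach at z≈0.29.

Request:
{"method": "play_rows", "body": {"plan": [[-45,-15,-21,-0.1,-1],[-60,-50,-70,-0.28,-1],[-60,-86,-122,-0.46,-1],[-60,-121,-172,-0.64,-1],[-60,-156,-222,-0.82,-1],[-60,-192,-272,-1.0,-1],[-60,-228,-323,-1.127,-1],[-60,-264,-373,-1.127,-1]]}}

```text
time: 1.15
tool_pos: [0.4744, -0.2103, 0.2911]
tool_rot: [0.476, 0.523, 0.476, -0.523]
contact_force: [0.2, -0.9, -0.4]
gripper_width: 0.998
```

```bash
python3 - <<'E'
from h import *
s=manip.state();R=toolR(s)
v=R.T@(-np.r_[Y,0]);print(s['time'],s['tool_pos'],s['joint_pos'].round(2),'turn',np.arctan2(v[2],v[1]),R.round(3).tolist())
g=PIV+.002*D+.001*Y
for z in(.29,.174): print(delta([*g,z]).round(1))
E
```

```text
1.15 [ 0.47442122 -0.21033745  0.29113222] [-0.56 -0.23  1.78 -0.    1.59 -0.47] turn 0.0007744217413741267 [[0.0, 0.995, -0.095], [-0.0, -0.095, -0.995], [-1.0, 0.0, 0.0]]
[   1.1   92.7 -165.3]
[ 117.1   92.7 -165.3]
```

Request:
{"method": "play_rows", "body": {"plan": [[0,30,-54,0,-1],[0,60,-108,0,-1],[0,93,-165,0,-1],[20,93,-165,0,-1],[60,93,-165,0,-1],[95,93,-165,0,-1],[117,93,-165,0,-1],[117,93,-165,0,-1]]}}

```text
time: 2.15
tool_pos: [0.5797, -0.0572, 0.1708]
tool_rot: [-0.473, -0.522, -0.477, 0.525]
contact_force: [0.8, 0.6, 0.0]
gripper_width: 1.002
```

```bash
python3 - <<'E'
from h import *
s=manip.state();g=PIV+.002*D+.001*Y
print(s['time'],delta([*g,.174]).round(1),s['contact_force'],s['joint_vel'].round(3))
f=grab('side');a=f['img'][60:260,170:370,::-1]
t=grab('top');b=t['img'][80:230,200:450,::-1]
a=cv2.resize(a,(400,400),interpolation=2);b=cv2.resize(b,(400,240),interpolation=2)
cv2.imwrite('pics/g1.png',np.hstack([a,np.vstack([b,np.zeros((160,400,3),np.uint8)])]))
E
```

```text
2.15 [-3.2  2.4 -2.8] [0.76354461 0.55498642 0.04347642] [ 0.005 -0.028 -0.055  0.002  0.008  0.   ]
```

View pics/g1.png

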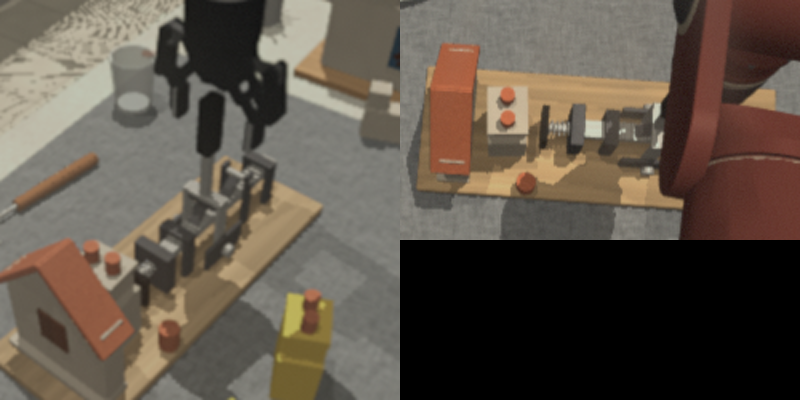

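The grip (205,120) stands between the open fingers, and the jaw, pad and chimney stay visible from the top camera. I'll correct 2–3 mm and close.

Request:
{"method": "play_rows", "body": {"plan": [[-3,2,-3,0,-1],[-3,2,-3,0,0],[-3,2,-3,0,1],[-3,2,-3,0,1],[-3,2,-3,0,1],[-3,2,-3,0,1]]}}

```text
time: 3.0
tool_pos: [0.5836, -0.054, 0.1775]
tool_rot: [-0.475, -0.523, -0.476, 0.524]
contact_force: [-4.9, -0.1, 2.9]
gripper_width: 0.223
```

```bash
cat >> h.py <<'E'
def st(tag=''):
    s=manip.state(); d=clamp(s['tool_pos']); R=toolR(s)
    F=s['contact_force']; print(tag,'t',round(s['time'],2),'tcp clamp',d.round(1),'F clamp',np.round([F[:2]@D,F[:2]@Y,F[2]],1),'w',round(s['gripper_width'],3))
def prof(name=None):
    f=grab('top',name); c=clamp(cloud(f)); g=f['img'].astype(int)
    c=c.reshape(-1,3); g=g.reshape(-1,3); ok=~np.isnan(c).any(1); c=c[ok];g=g[ok]
    def rng(m): return (np.percentile(c[m][:,0],[3,97]).round(1).tolist(),int(m.sum())) if m.sum()>5 else None
    y=abs(c[:,1]-1)
    print('head',rng((y>11)&(y<25)&(c[:,2]>76)&(c[:,2]<84)&(c[:,0]>70)&(c[:,0]<160)),
          'pad',rng((y>11)&(y<22)&(c[:,2]>70)&(c[:,2]<76.5)&(c[:,0]>110)&(c[:,0]<190)))
    m=(c[:,2]>116)&(c[:,2]<125)&(c[:,0]>140)&(c[:,0]<230)&(y<40)&(np.ptp(g,axis=1)<50)
    r=cv2.minAreaRect(c[m][:,:2].astype(np.float32)); print('chim',rng(m),np.round(r[0],1),np.round(r[1],1),round(r[2],1))
E
python3 -c "
from h import *
st();prof()"
```

```text
t 3.0 tcp clamp [ 2.700e+00 -1.000e-01  1.775e+02] F clamp [-0.5  4.9  2.9] w 0.223
head ([84.7, 155.7], 121) pad ([125.5, 132.9], 48)
chim ([152.3, 195.2], 541) [174.3   1.6] [44.2 53.5] 4.1
```

Request:
{"method": "play_rows", "body": {"plan": [[0,0,9,0,1],[1,0,20,0,1],[2,0,30,0,1],[3,0,36,0,1],[3,0,36,0,1]]}}

```text
time: 3.68
tool_pos: [0.5802, -0.0888, 0.174]
tool_rot: [0.474, 0.524, 0.477, -0.523]
contact_force: [-4.5, 2.8, 2.0]
gripper_width: 0.224
```

```bash
python3 -c "
from h import *
st();prof('b0.png')"
```

```text
t 3.67 tcp clamp [-32.2  -0.  174. ] F clamp [2.4 4.8 2. ] w 0.224
head ([81.0, 154.9], 125) pad ([123.0, 129.1], 45)
chim ([152.4, 195.3], 545) [174.3   1.3] [44.2 54.4] 4.2
```

Request:
{"method": "play_rows", "body": {"plan": [[-1.5,0,-11,0,1],[-3,0,-23,0,1],[-3.5,0,-35,0,1],[-3,0,-47,0,1],[-1.5,0,-58,0,1],[0,0,-68,0,1],[0,0,-69,0,1]]}}

```text
time: 4.6
tool_pos: [0.5867, -0.0226, 0.174]
tool_rot: [-0.476, -0.521, -0.475, 0.525]
contact_force: [-5.4, -5.5, 1.6]
gripper_width: 0.225
```

```bash
sed -i "s/(c\[:,0\]>70)&(c\[:,0\]<160)/(c[:,0]>70)\&(c[:,0]<130)/" h.py; python3 -c "
from h import *
st();prof('f1.png')"
```

```text
t 4.6 tcp clamp [ 3.43e+01 -1.00e-01  1.74e+02] F clamp [-6.   4.9  1.6] w 0.225
head ([92.3, 107.1], 112) pad ([134.4, 141.8], 47)
chim ([152.4, 194.8], 498) [174.2   1.9] [44.2 53. ] 3.9
```

Request:
{"method": "play_rows", "body": {"plan": [[-1.5,0,11,0,1],[-3,0,23,0,1],[-3.5,0,35,0,1],[-3,0,47,0,1],[-1.5,0,58,0,1],[0,0,68,0,1],[0,0,69,0,1]]}}

```text
time: 5.52
tool_pos: [0.5802, -0.089, 0.1737]
tool_rot: [0.474, 0.524, 0.477, -0.523]
contact_force: [-3.6, 4.7, 1.2]
gripper_width: 0.226
```

```bash
python3 -c "
from h import *
st();prof('b1.png')"
```

```text
t 5.53 tcp clamp [-3.250e+01 -1.000e-01  1.737e+02] F clamp [4.3 4.1 1.2] w 0.226
head ([90.2, 105.1], 118) pad ([132.5, 138.5], 47)
chim ([152.3, 195.2], 548) [174.2   1.2] [44.3 54.2] 4.2
```

Request:
{"method": "play_rows", "body": {"plan": [[-1.5,0,-11,0,1],[-3,0,-23,0,1],[-3.5,0,-35,0,1],[-3,0,-47,0,1],[-1.5,0,-58,0,1],[0,0,-68,0,1],[0,0,-69,0,1]]}}

```text
time: 6.45
tool_pos: [0.5866, -0.0229, 0.1739]
tool_rot: [-0.476, -0.521, -0.475, 0.525]
contact_force: [-5.7, -6.0, 0.4]
gripper_width: 0.225
```

```bash
python3 -c "
from h import *
st();prof('f2.png')"
```

```text
t 6.45 tcp clamp [ 3.400e+01 -1.000e-01  1.739e+02] F clamp [-6.5  5.1  0.4] w 0.225
head ([102.0, 116.5], 112) pad ([114.0, 149.7], 52)
chim ([152.3, 195.0], 505) [174.2   1.9] [44.3 52.9] 4.1
```

Request:
{"method": "play_rows", "body": {"plan": [[-1.5,0,11,0,1],[-3,0,23,0,1],[-3.5,0,35,0,1],[-3,0,47,0,1],[-1.5,0,58,0,1],[0,0,68,0,1],[0,0,69,0,1]]}}

```text
time: 7.38
tool_pos: [0.5802, -0.089, 0.1736]
tool_rot: [0.474, 0.524, 0.477, -0.523]
contact_force: [-4.4, 3.5, -0.5]
gripper_width: 0.227
```

```bash
python3 -c "
from h import *
st();prof('b2.png')"
```

```text
t 7.38 tcp clamp [-3.250e+01 -1.000e-01  1.736e+02] F clamp [ 3.1  4.7 -0.5] w 0.227
head ([101.3, 114.7], 106) pad ([111.9, 149.5], 61)
chim ([152.4, 195.6], 546) [174.3   1.3] [44.3 54.2] 4.2
```

Request:
{"method": "play_rows", "body": {"plan": [[-1.5,0,-11,0,1],[-3,0,-23,0,1],[-3.5,0,-35,0,1],[-3,0,-47,0,1],[-1.5,0,-58,0,1],[0,0,-68,0,1],[0,0,-69,0,1]]}}

```text
time: 8.3
tool_pos: [0.5866, -0.0229, 0.1739]
tool_rot: [-0.476, -0.521, -0.475, 0.525]
contact_force: [-6.0, -6.6, 0.3]
gripper_width: 0.225
```

```bash
sed -i "s/c\[:,0\]>70)&(c\[:,0\]<130/c[:,0]>70)\&(c[:,0]<145/;s/c\[:,0\]>110)/c[:,0]>125)/" h.py; python3 -c "
from h import *
st();prof('f3.png')"
```

```text
t 8.3 tcp clamp [ 3.400e+01 -1.000e-01  1.739e+02] F clamp [-7.2  5.3  0.3] w 0.225
head ([112.4, 126.5], 112) pad ([127.2, 159.1], 52)
chim ([161.6, 203.8], 507) [183.    0.3] [44.6 54.3] 1.9
```

Request:
{"method": "play_rows", "body": {"plan": [[-1.5,0,11,0,1],[-3,0,23,0,1],[-3.5,0,35,0,1],[-3,0,47,0,1],[-1.5,0,58,0,1],[0,0,68,0,1],[0,0,69,0,1]]}}

```text
time: 9.22
tool_pos: [0.5802, -0.0889, 0.1737]
tool_rot: [0.474, 0.524, 0.477, -0.523]
contact_force: [-4.4, 3.5, 0.5]
gripper_width: 0.228
```

```bash
python3 -c "
from h import *
st();prof('b3.png')"
```

```text
t 9.22 tcp clamp [-3.230e+01 -1.000e-01  1.737e+02] F clamp [3.  4.7 0.5] w 0.228
head ([110.5, 125.4], 111) pad ([125.5, 159.1], 52)
chim ([161.5, 203.8], 553) [182.8  -0.3] [44.8 53.4] 0.9
```

Request:
{"method": "play_rows", "body": {"plan": [[-1.5,0,-11,0,1],[-3,0,-23,0,1],[-3.5,0,-35,0,1],[-3,0,-47,0,1],[-1.5,0,-58,0,1],[0,0,-68,0,1],[0,0,-69,0,1]]}}

```text
time: 10.15
tool_pos: [0.5866, -0.0227, 0.1739]
tool_rot: [-0.476, -0.521, -0.475, 0.525]
contact_force: [-5.3, -4.8, 0.1]
gripper_width: 0.227
```

```bash
sed -i "s/c\[:,0\]>125)/c[:,0]>140)/" h.py; python3 -c "
from h import *
st();prof('f4.png')"
```

```text
t 10.15 tcp clamp [ 3.410e+01 -1.000e-01  1.739e+02] F clamp [-5.3  4.8  0.1] w 0.227
head ([121.7, 136.8], 116) pad ([162.3, 169.6], 50)
chim ([171.0, 211.9], 489) [191.5  -0.4] [54.1 43.1] 90.0
```

Request:
{"method": "play_rows", "body": {"plan": [[-1.5,0,11,0,1],[-3,0,23,0,1],[-3.5,0,35,0,1],[-3,0,47,0,1],[-1.5,0,58,0,1],[0,0,68,0,1],[0,0,69,0,1]]}}

```text
time: 11.08
tool_pos: [0.5802, -0.0887, 0.1737]
tool_rot: [0.474, 0.524, 0.477, -0.523]
contact_force: [-5.4, 4.5, 0.8]
gripper_width: 0.231
```

```bash
python3 -c "
from h import *
st();prof('b4.png')
a=[cv2.imread(f'pics/{n}.png')[90:220,200:360] for n in('b3','b4')]
cv2.imwrite('pics/c4.png',cv2.resize(np.hstack(a),None,fx=2.5,fy=2.5,interpolation=2))"
```

```text
t 11.07 tcp clamp [-3.210e+01 -1.000e-01  1.737e+02] F clamp [4.  5.8 0.8] w 0.231
head ([121.4, 134.9], 108) pad ([162.3, 169.8], 52)
chim ([171.0, 212.0], 522) [191.8  -0.4] [54.  43.6] 90.0
```

View pics/c4.png

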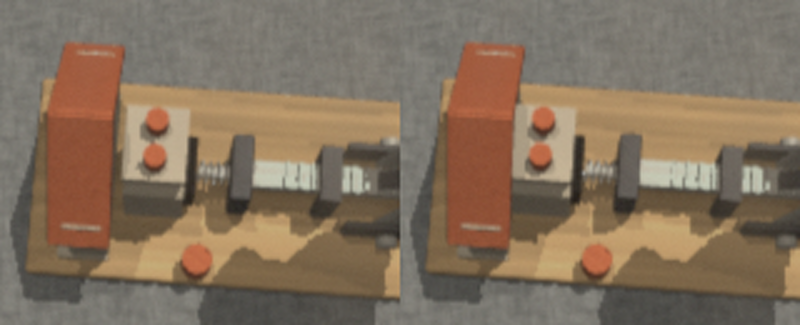

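Left is before the stroke and right after it. The chimney has moved up to the roof edge, and the pad is still free (head about 129, face about 170.5). I'll pump once more.

Request:
{"method": "play_rows", "body": {"plan": [[-1.5,0,-11,0,1],[-3,0,-23,0,1],[-3.5,0,-35,0,1],[-3,0,-47,0,1],[-1.5,0,-58,0,1],[0,0,-68,0,1],[0,0,-69,0,1]]}}

```text
time: 12.0
tool_pos: [0.5866, -0.0232, 0.174]
tool_rot: [-0.477, -0.521, -0.474, 0.526]
contact_force: [-6.3, -7.8, 1.1]
gripper_width: 0.225
```

```bash
python3 -c "
from h import *
st();prof('f5.png')"
```

```text
t 12.0 tcp clamp [ 3.37e+01 -1.00e-01  1.74e+02] F clamp [-8.4  5.5  1.1] w 0.225
head ([131.0, 144.2], 111) pad ([143.2, 170.2], 56)
chim ([171.7, 211.9], 482) [191.7  -0.2] [53.7 42.5] 90.0
```

Request:
{"method": "play_rows", "body": {"plan": [[-1.5,0,11,0,1],[-3,0,23,0,1],[-3.5,0,35,0,1],[-3,0,47,0,1],[-1.5,0,58,0,1],[0,0,68,0,1],[0,0,69,0,1]]}}

```text
time: 12.92
tool_pos: [0.5802, -0.0885, 0.1737]
tool_rot: [0.474, 0.524, 0.477, -0.523]
contact_force: [-5.0, 5.6, 1.0]
gripper_width: 0.227
```

```bash
python3 -c "
from h import *
st();prof('b5.png');f=grab('side','s5.png')
a=[cv2.imread('pics/b5.png')[90:220,200:360],f['img'][130:260,150:310,::-1]]
cv2.imwrite('pics/c5.png',cv2.resize(np.hstack(a),None,fx=2.5,fy=2.5,interpolation=2))"
```

```text
t 12.93 tcp clamp [-3.190e+01 -1.000e-01  1.737e+02] F clamp [5.1 5.5 1. ] w 0.227
head ([129.1, 143.7], 113) pad ([143.1, 170.1], 55)
chim ([171.6, 212.1], 517) [192.   -0.5] [54.2 43. ] 90.0
```

View pics/c5.png

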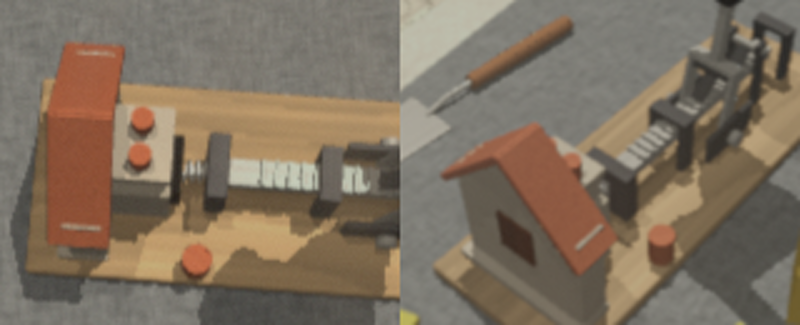

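The chimney has stopped at 192, square to the wall. The jaw moved on 8–10 mm and the spring at (195,168) is visibly shorter, for a squeeze of about 8 mm. That is the first clamping tooth, so I'll stop pumping, let go and lift off.

Request:
{"method": "play_rows", "body": {"plan": [[0,0,-1,0,0.3],[0,0,-1,0,-0.5],[0,0,-1,0,-1],[0,0,-1,0,-1],[0,0,-1,0,-1],[-20,0,-1,0,-1],[-60,0,-1,0,-1],[-110,0,-1,0,-1]]}}

```text
time: 14.02
tool_pos: [0.5806, -0.0888, 0.2859]
tool_rot: [-0.475, -0.523, -0.476, 0.524]
contact_force: [0.3, -0.0, 0.8]
gripper_width: 0.996
```

Request:
{"method": "play_rows", "body": {"plan": [[-10,0,50,0,-1],[-10,0,110,0,-1],[-10,0,170,0,-1],[-10,0,230,0,-1],[-10,0,230,0,-1],[-10,0,230,0,-1]]}}

```text
time: 14.78
tool_pos: [0.5591, -0.3178, 0.2954]
tool_rot: [0.476, 0.524, 0.475, -0.523]
contact_force: [0.4, -0.1, -0.1]
gripper_width: 1.0
```

```bash
python3 -c "
from h import *
st();prof('e.png');f=grab('side','es.png')
c=clamp(cloud(f)).reshape(-1,3);g=f['img'].reshape(-1,3).max(1)
m=(g<60)&(abs(c[:,0])<70)&(abs(c[:,1])<25)&(c[:,2]>150)&(c[:,2]<225);print('grip',np.median(c[m],0),m.sum())
a=[cv2.imread('pics/e.png')[90:220,200:360],f['img'][110:240,170:330,::-1]]
cv2.imwrite('pics/ce.png',cv2.resize(np.hstack(a),None,fx=2.5,fy=2.5,interpolation=2))"
```

```text
t 14.78 tcp clamp [-262.2   -1.1  295.4] F clamp [-0.1 -0.4 -0.1] w 1.0
head ([129.1, 142.7], 109) pad ([142.2, 170.1], 57)
chim ([171.5, 212.1], 532) [192.   -0.7] [54.9 43.1] 90.0
grip [-22.28908038   4.70142736 195.99541569] 320
```

View pics/ce.png

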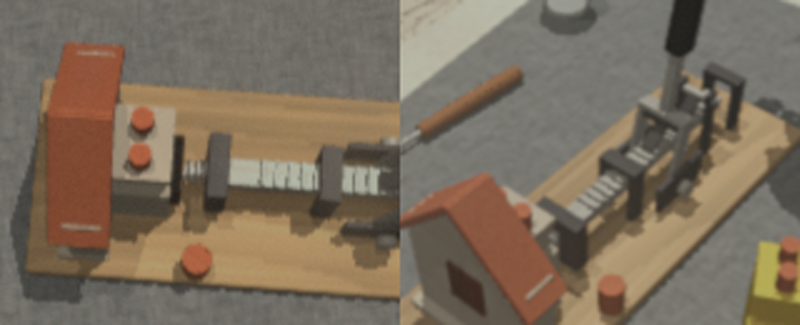

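The final picture shows the gripper clear and the lever leaning back. The chimney is square against the gable at (145,140) in the crop, and the spring at (195,168) is still compressed.

```bash
python3 -c "
from h import *
print(manip.job_done())"
```

```text
the job is handed in; nothing more can be done
None
```

I pumped the clamp handle through five full strokes, stopped at the first tooth that clamped the chimney, let go with the lever back, and handed in at about 15 s.

**Jaw and chimney:** The jaw advanced about 10 mm per stroke. On the last stroke the chimney stayed put at clamp x = 192 mm from the lever pivot, square to the wall within what the camera resolves.

**Pad:** The jaw still moved about 8 mm on that stroke, and the spring is visibly shorter. By my estimate the pad is squeezed about 8 mm of its 26 mm.

**After release:** The jaw, pad and chimney stayed where they were within 1 mm. The tool read under 1 N and stood clear of everything.

**Less certain:** I could not measure the wall face directly because the roof hides it. That the chimney is flush is inferred from it stopping while the jaw kept advancing. The pad figure comes from depth edges good to 1–2 mm, and the automatic pad-edge range was muddied by neighbouring parts, so I used the head and chimney edges instead.

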